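# Clear the jammed carton from the feed chute

## Task

A long carton is jammed crosswise under the lips of the narrow part of the sloping feed chute. Push it back up the chute until it lies square on both rubber pads of the forked stop, and hold it pressed lightly on them for a moment without ramming the stop. Then lift it out, set it down gently, flat, in the open tray and let go; do not disturb the lidded tub, the jar or the other carton.

Things in the scene. Friction and masses are not known exactly. Their poses are not given: they have to be found in the camera images.
- chute: Fixed aluminium chute 420 x 212 mm, sloping 0.30 rad, low end to the robot. Origin: on its floor, midway across, level with the lips' upper end; x up the slope, y to its left, z square out of the floor. Floor from x = -190 to 230 mm; side walls' inner faces y = +/-100, 30 mm high. Above x = 0 it is open on top; a carton left there stays by friction. All chute sizes are in this frame.
- lips (a point): Midpoint of the slot between the two fixed lips, level with their tops, at chute (-95, 0, 44) mm. The lips cover both sides of the lower part, x = -190 to 0, from 40 mm left and right of the middle outwards, underside 40 mm and top 44 mm above the floor: an 80 mm wide slot stays open. Under the right lip a block narrows the chute to y = -78; under the left one stands the sprung shoe.
- shoe (a joint): Sprung side shoe under the left lip, chute x = -170 to -5 mm. Value (m): how far it is pushed outwards (chute +y); at 0 its face is at y = 68 mm, travel 14 mm. It presses the carton on the right block with 6 to 8 N, so pushing the carton up takes about 9 to 15 N (2 to 6 N once free); the carton comes free, and may turn a little, on leaving the shoe.
- pack: The jammed carton, brown card with a pale band round its middle: 50 mm (x) by 150 (y) by 36 high (z), 0.22 to 0.45 kg, rigid. Origin: centre of its underside. It starts flat on the chute floor, 150 mm length across, its axes nearly along the chute's, centre at chute x = -50 to -30 mm, ends under the lips, so it cannot be lifted there.
- stop_face (a point): Midway between the forked stop's two rubber pads, on their face that looks down the chute, 18 mm above the floor; chute x = 85 to 110 mm, set anew each run. Pads 26 mm wide, centred 62 mm left and right of the middle, top 33 mm above the floor; they give 1 mm per 5 N, up to 9 mm. A carton square on both has its centre 25 mm down the chute from here.
- stop: The forked stop with its pads. Axes as the chute's; origin on the chute floor below stop_face. Between the fork's arms 98 mm is free, back to a crossbar 65 mm behind the pads' face, 33 mm high (its knob 55 mm).
- tray: Fixed open grey plastic tray, 240 (its x) by 180 (its y) by 45 mm high, walls 5 mm, floor 5 mm thick. Origin: centre of its underside. It stands left or right of the chute.
- bin: Bystander: clear tub with flat grey lid, 215 by 165 by 97 mm high, on the other side of the chute. Origin: centre of its underside.
- jar: Bystander: glass jar with black cap, 84 mm across, 130 mm high, on the far left. Origin: centre of its underside.
- carton: Bystander: brown carton 90 by 100 by 80 mm high, on the far right. Origin: centre of its underside.
Mind the look-alikes: they are no part of the job. What is shaped like the pack but blue or pink is not meant.

How it is judged:
By the outcome, as a careful person would: the job done as asked, in the order asked, and still so for the second after the job is handed in, with the robot touching nothing.
It also fails if it takes over 67 s, if anything falls off the work surface, if the arm or the gripper's body presses on something with over 40 N, if the wrist force passes 120 N, or if a joint passes its speed limit or range.

## Robot

A 7-joint arm with a two-finger parallel gripper is mounted at the origin on the work surface. World frame = base frame: x ahead of the robot, y to its left, z up, the work surface at z = 0. Lengths are in m, angles in rad, forces in N, time in s.
With the tool pointing down it reaches from about 0.4 to 0.85 m from the base axis. Payload 10.4 kg.
Tool frame: the origin (TCP) lies at the very end of the fingers, on their centre line; the grasp point (between the pads) lies 19 mm behind it (manip.grip_depth is the distance from the TCP to the grasp point, in m); z points along the fingers, x is the direction in which the jaws open and shut, and the axes are right-handed (so a half turn about z gives the same grasp; the last joint's range is limited). The gripper opens to 85 mm and grips with 20 to 120 N. Pads are 22 mm wide; open, the fingers measure 114 mm over their backs; the gripper's body (76 mm by 85 mm) begins 54 mm behind the grasp point. The pads swing forward as they close: fully open they stand 13 mm farther back than shut.
Start: joints at [-1.137, 0.332, -0.065, 1.46, 0.022, 1.35, -0.088], TCP at [0.276, 0.561, 0.231] pointing down, gripper open.
Joint ranges: [-2.6, 2.6], [-0.5, 2.12], [-1.47, 1.34], [0.16, 2.42], [-1.27, 4.41], [0.06, 2.06], [-2.6, 2.6]. Speed limits (rad/s): [2.22, 2.22, 2.79, 2.79, 3.14, 3.14, 3.14].

## Interface

Orientations are given as a unit quaternion [x, y, z, w].
In Python, from workcell import manip, cams gives the robot as it stands. The module is installed in compiled form; this text tells all that it offers.
- The arm moves only by the tool move_arm, never from a script. Its arguments are lists of equal length, an entry for each row: "claw": the opening, from 0 (shut) to 1 (fully open); "dp": the shift along the tool's x, y, z as a fraction of full scale, a list of three; "turn": the turn, a rotation vector about the tool's x, y, z as a fraction of full scale, a list of three. A call has 1 to 8 rows; each row shifts and turns the commanded pose from where the row before left it, along the tool's axes as they then stand; what a row does not reach is not made up. Full scale, the value 1, is 200 mm for a shift and 45 degrees for a turn. A row lasts 1/12 s, in which the tool goes at most 41.7 mm and 7.16 degrees, less where a joint would pass 70% of its speed; a pose out of reach is approached as far as the arm can. A call with a number of a shift or a turn outside -1 to 1 is refused whole. A call with a gripper value outside its range is refused whole. The fingers move at their own pace and stop on an object; "grip_force" is the grip in N (left out, the last holds). Time passes only in rows, so rows that do not move let the fingers close. It gives the time, the measured TCP pose, the force and the opening at its end, in the units of the state.
- manip.get_obs(): the state, without advancing time (a new reading comes with each control period).
- cams.camera(name): name is "side" or "top" or "wrist"; returns the picture (480x640x3 uint8, red, green, blue); there is no depth.
- cams.camera_info(name): a dict with "fx", "fy", "cx", "cy" (pixels), "dist" ([k1, k2, p1, p2, k3] as OpenCV has them; the pictures are not rectified), "pose" (4x4, takes a point from camera to world coordinates); the wrist camera has in their place "tool_from_camera" (4x4, takes a point from camera to tool coordinates, whose origin is the TCP and whose axes are the tool frame's). Camera axes: x right, y down, z forward; pixel columns grow to the right and rows downward; lengths in m; the calibration is good to about 2 mm. A picture is of the moment at which its call begins: read the wrist's pose just before it. camera_info takes no time and is no camera call.
- manip.hand_in(): hands the job in, once; it reports no verdict.
The state is a dict: "clock": time; "joint_pos": joint angles; "joint_velocities": joint speeds; "tau": joint torques, N m; "position": TCP position; "ee_rot": TCP orientation; "ft_force": force on the tool from outside, world axes, zero at the start; "torque": the same for the moment, N m; "grip_width": opening from 0.0 (shut) to 1.0 (fully open).
Only numpy, scipy, OpenCV 4.12 (cv2) and the standard library are available. Lean on these libraries where they do the work, as an engineer would, in place of code of your own. Each camera call takes 0.05 s, during which the arm holds its last target.

## Working session

There is one attempt and no reset: what is moved stays moved. The work goes in short steps, Python scripts to look and compute and a tool call to move; the robot and the scene stay as the last step left them, time stands still between calls to the robot, and variables do not carry over. Pictures are saved under pics/ and viewed, and the job is handed in when it is done.

Besides the shell and the picture viewer there is one more tool, called after "Call:" by a JSON object that holds its "name" and its "arguments". move_arm: Moves the arm, as the interface text tells. Shift numbers are shares of 200 mm and turn numbers shares of 45 degrees, none past 1 either way. Its arguments: {"type":"object","properties":{"claw":{"type":"array","items":{"type":"number"}},"dp":{"type":"array","items":{"type":"array","items":{"type":"number"}}},"turn":{"type":"array","items":{"type":"array","items":{"type":"number"}}},"grip_force":{"type":"number"}},"required":["claw","dp","turn"]}

```bash
ls; mkdir -p pics
python3 - <<'E'
from workcell import manip,cams
import cv2
print(manip.get_obs(), manip.grip_depth)
for n in ["side","top","wrist"]:
    im=cams.camera(n); cv2.imwrite(f"pics/{n}0.png",im[:,:,::-1])
    print(n,cams.camera_info(n))
print(manip.get_obs()['clock'])
E
```

```text
pics
{'clock': 0.0, 'joint_pos': array([-1.13660267,  0.33286129, -0.06473893,  1.4609838 ,  0.02162562,
        1.34992182, -0.08847436]), 'joint_velocities': array([ 0.00037849, -0.00054093, -0.00045051,  0.00044073,  0.00051562,
        0.00117923,  0.00082847]), 'tau': array([ 9.11449911e-05, -6.25445151e+01,  4.91073809e-02, -3.91615355e+01,
        1.62816566e-02,  9.87592153e-03, -1.88060409e-05]), 'position': array([0.27548635, 0.56056179, 0.23050238]), 'ee_rot': array([ 8.48820138e-01,  5.28681216e-01, -6.03904876e-04,  4.25418831e-04]), 'ft_force': array([ 0.9370416 , -0.22511029,  0.32220488]), 'torque': array([-0.01461015,  0.01906816, -0.02467311]), 'grip_width': 0.9974021024933408} 0.0187
side {'fx': 605.3844732137526, 'fy': 605.3844732137526, 'cx': 315.8683454970209, 'cy': 235.18799836671698, 'dist': array([-0.16238932,  0.        ,  0.        ,  0.        ,  0.        ]), 'pose': array([[ 0.97485802, -0.10586263,  0.19607385,  0.15053349],
       [-0.22222811, -0.52636823,  0.82070162, -1.33329235],
       [ 0.01632541, -0.84364067, -0.53665994,  0.95718836],
       [
[... 351 characters left out ...]
7, -0.05913042],
       [ 0.0073628 , -0.1256168 , -0.99205152,  1.45929457],
       [ 0.        ,  0.        ,  0.        ,  1.        ]])}
wrist {'fx': 414.95122458758686, 'fy': 414.95122458758686, 'cx': 318.87920972867215, 'cy': 239.82662296363685, 'dist': array([-0.09163518,  0.        ,  0.        ,  0.        ,  0.        ]), 'tool_from_camera': array([[ 9.99999711e-01, -5.61278527e-04,  5.13183403e-04,
        -4.49317760e-04],
       [ 4.06126272e-04,  9.64621362e-01,  2.63638889e-01,
        -6.63050038e-02],
       [-6.43002520e-04, -2.63638604e-01,  9.64621311e-01,
        -1.43171683e-01],
       [ 0.00000000e+00,  0.00000000e+00,  0.00000000e+00,
         1.00000000e+00]])}
0.15
```

View pics/top0.png

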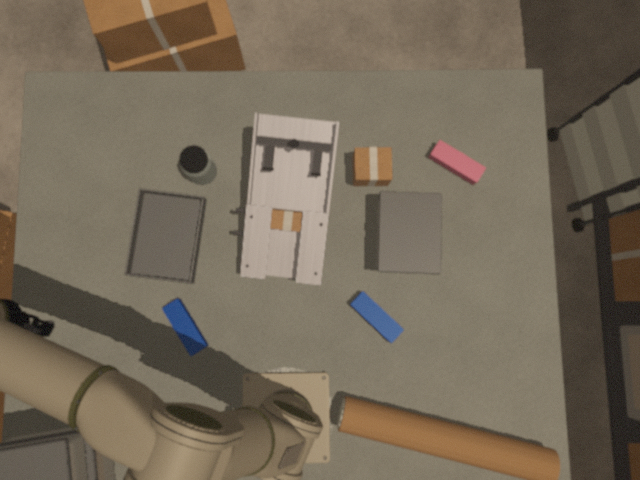

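View pics/side0.png

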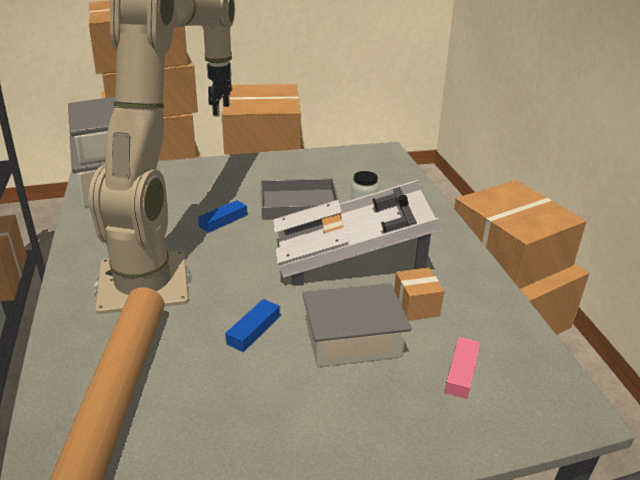

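View pics/wrist0.png

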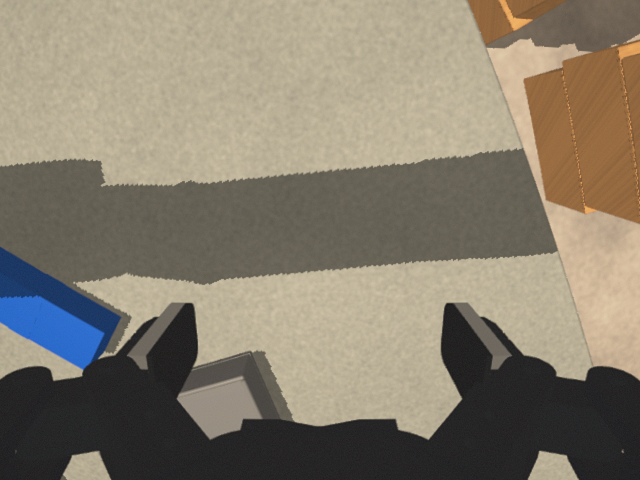

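Run:
```python
import cv2
t=cv2.imread('pics/top0.png');s=cv2.imread('pics/side0.png')
a=t[100:290,120:345];cv2.imwrite('pics/top0c.png',cv2.resize(a,None,fx=3.1,fy=3.1,interpolation=cv2.INTER_CUBIC))
a=s[165:295,255:450];cv2.imwrite('pics/side0c.png',cv2.resize(a,None,fx=4,fy=4,interpolation=cv2.INTER_CUBIC))
```

```text
(no output)
```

View pics/top0c.png

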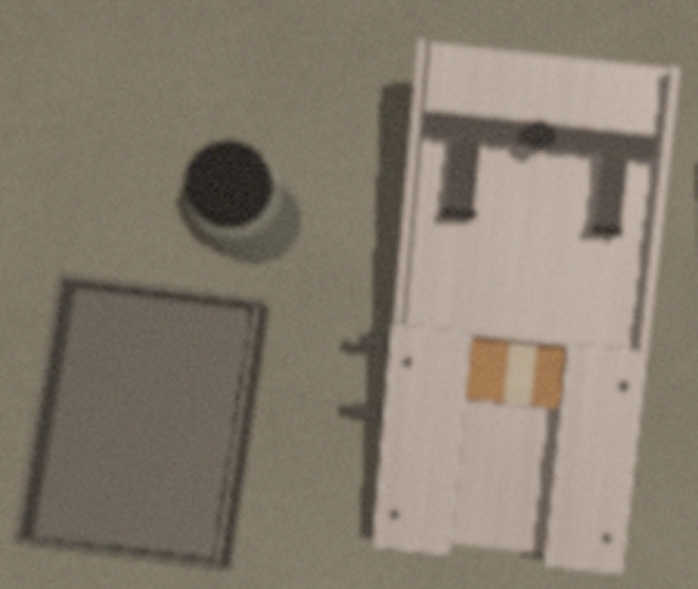

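View pics/side0c.png

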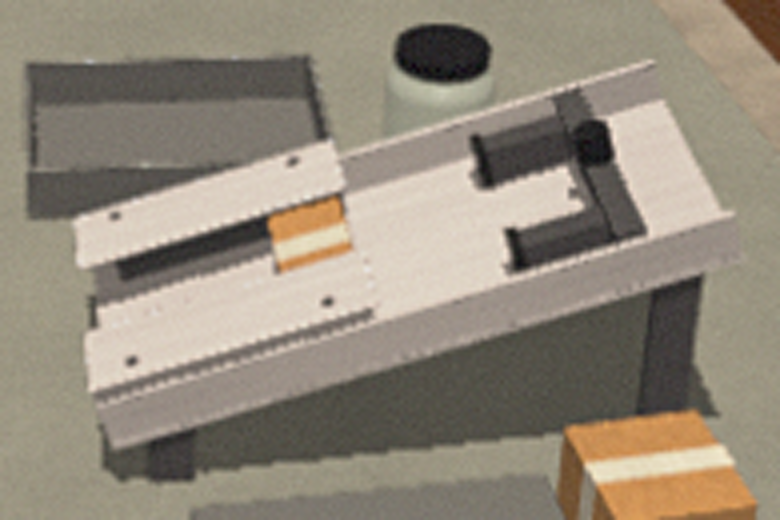

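```bash
cat > h.py <<'E'
import numpy as np, cv2
from workcell import manip,cams
from scipy.spatial.transform import Rotation as R
def K(i): return np.array([[i['fx'],0,i['cx']],[0,i['fy'],i['cy']],[0,0,1.]])
def tcp(o=None):
    o=o or manip.get_obs(); T=np.eye(4); T[:3,:3]=R.from_quat(o['ee_rot']).as_matrix(); T[:3,3]=o['position']; return T
def cam(n,T=None):
    i=cams.camera_info(n); P=i['pose'] if n!='wrist' else (tcp() if T is None else T)@i['tool_from_camera']
    return K(i),np.array(i['dist'],float),P
def rays(c,px):
    k,d,P=c; u=cv2.undistortPoints(np.array(px,float).reshape(-1,1,2),k,d).reshape(-1,2)
    r=np.c_[u,np.ones(len(u))]@P[:3,:3].T; return P[:3,3],r/np.linalg.norm(r,axis=1)[:,None]
def onplane(c,px,p0,n):
    o,r=rays(c,px); n=np.array(n,float); t=((np.array(p0)-o)@n)/(r@n); return o+r*t[:,None]
def tri(c1,p1,c2,p2):
    o1,r1=rays(c1,p1);o2,r2=rays(c2,p2);out=[];g=[]
    for a,b in zip(r1,r2):
        A=np.stack([a,-b],1);s=np.linalg.lstsq(A,o2-o1,rcond=None)[0]
        q1=o1+a*s[0];q2=o2+b*s[1];out.append((q1+q2)/2);g.append(np.linalg.norm(q1-q2))
    return np.array(out),np.array(g)
def proj(c,X):
    k,d,P=c;Q=np.linalg.inv(P);X=np.array(X,float).reshape(-1,3)
    return cv2.projectPoints(X@Q[:3,:3].T+Q[:3,3],np.zeros(3),np.zeros(3),k,d)[0].reshape(-1,2)
def kabsch(A,B): # B ~ R A + t
    a,b=A.mean(0),B.mean(0); r,_=R.align_vectors(B-b,A-a); return r.as_matrix(), b-r.as_matrix()@a
E
python3 - <<'E'
from h import *
ct,cs=cam('top'),cam('side')
f=3.1
top=np.array([(390,322),(467,328),(375,547),(563,343),(640,350),(623,572)])/f+[120,100]
side=np.array([(332,141),(345,188),(75,218),(357,260),(372,310),(88,390)])/4+[255,165]
X,g=tri(ct,top,cs,side)
print(X.round(4),g.round(4))
M=np.array([(0,106,44),(0,40,44),(-190,106,44),(0,-40,44),(0,-106,44),(-190,-106,44)])/1000
Rm,t=kabsch(M,X);print(t,R.from_matrix(Rm).as_euler('ZYX'),(M@Rm.T+t-X).round(4))
# constrained: tilt -0.30 exact, roll 0
# tray rim z=.045
tr=np.array([(65,280),(265,305),(228,565),(20,540)])/f+[120,100]
Q=onplane(ct,tr,[0,0,.045],[0,0,1]);print(Q, Q.mean(0))
print(np.linalg.norm(Q-np.roll(Q,-1,0),axis=1))
print('bin',onplane(ct,[(379,192),(441,192),(441,273),(378,272)],[0,0,.097],[0,0,1]))
print('jar',onplane(ct,[(194,160)],[0,0,.13],[0,0,1]))
print('carton',onplane(ct,[(373,165)],[0,0,.08],[0,0,1]))
E
```

```text
[[ 0.5524  0.0944  0.1317]
 [ 0.5461  0.0311  0.1308]
 [ 0.371   0.1116  0.0801]
 [ 0.5339 -0.048   0.1233]
 [ 0.5267 -0.1117  0.1262]
 [ 0.3463 -0.0971  0.0797]] [0.0019 0.0002 0.0042 0.001  0.0017 0.0005]
[ 0.55153549 -0.01041128  0.08562505] [-0.10769513 -0.25851549  0.01488439] [[-0.0011  0.0011 -0.002 ]
 [-0.0017 -0.0012 -0.0021]
 [-0.0024  0.0037  0.001 ]
 [ 0.0022 -0.0016  0.0043]
 [ 0.0026 -0.0035  0.0004]
 [ 0.0003  0.0015 -0.0016]]
[[0.60824144 0.39017062 0.045     ]
 [0.58476558 0.21454069 0.045     ]
 [0.35661433 0.24260975 0.045     ]
 [0.37977415 0.42150344 0.045     ]] [0.48234887 0.31720613 0.045     ]
[0.17719195 0.22987141 0.18038661 0.23060583]
bin [[ 0.58775419 -0.25248147  0.097     ]
 [ 0.58647654 -0.41611408  0.097     ]
 [ 0.3726553  -0.40764218  0.097     ]
 [ 0.37649685 -0.24463048  0.097     ]]
jar [[0.66808655 0.22924651 0.13      ]]
carton [[ 0.66566957 -0.24055343  0.08      ]]
```

```bash
cat >> h.py <<'E'
import json
def chuteR(yaw): return R.from_euler('ZYX',[yaw,-0.30,0]).as_matrix()
def toolR_from_x(xdir,zdir):
    z=np.array(zdir)/np.linalg.norm(zdir);x=np.array(xdir,float);x-=z*(x@z);x/=np.linalg.norm(x);return np.stack([x,np.cross(z,x),z],1)
def plan(T0,T1,n=None,claw=1.0,vmax=.04,wmax=7.0):
    d=T1[:3,3]-T0[:3,3]; w=R.from_matrix(T0[:3,:3].T@T1[:3,:3]).as_rotvec()
    a=np.degrees(np.linalg.norm(w)); n=n or int(np.ceil(max(np.linalg.norm(d)/vmax,a/wmax,1)))
    print('rows',n,'dist mm',round(np.linalg.norm(d)*1e3,1),'ang',round(a,2))
    rows=[];Rc=T0[:3,:3].copy()
    for i in range(n):
        rows.append((Rc.T@(d/n)/.2).round(4).tolist()); Rc=Rc@R.from_rotvec(w/n).as_matrix()
    t=(np.degrees(w/n)/45).round(4).tolist()
    for k in range(0,n,8):
        m=len(rows[k:k+8]);print(json.dumps({"claw":[claw]*m,"dp":rows[k:k+8],"turn":[t]*m}))
E
python3 - <<'E'
from h import *
Rc=chuteR(-0.108)
M=np.array([(0,106,44),(0,40,44),(-190,106,44),(0,-40,44),(0,-106,44),(-190,-106,44)])/1000
X=np.array([[0.5524,0.0944,0.1317],[0.5461,0.0311,0.1308],[0.371,0.1116,0.0801],[0.5339,-0.048,0.1233],[0.5267,-0.1117,0.1262],[0.3463,-0.0971,0.0797]])
t=(X-M@Rc.T).mean(0);print(t,(X-M@Rc.T-t).round(4))
T1=np.eye(4);T1[:3,:3]=toolR_from_x(Rc[:,0],-Rc[:,2]);T1[:3,3]=t+Rc@[0.0,0,.19]
print(T1.round(3));plan(tcp(),T1,n=20)
E
```

```text
[ 0.55247925 -0.01120672  0.08864814] [[ 0.0014 -0.0012  0.001 ]
 [ 0.0022  0.0011  0.0001]
 [ 0.0005 -0.0035  0.0056]
 [-0.0013  0.0016 -0.0074]
 [-0.0014  0.0035 -0.0045]
 [-0.0014 -0.0015  0.0052]]
[[ 0.95  -0.108  0.294  0.497]
 [-0.103 -0.994 -0.032 -0.005]
 [ 0.296  0.    -0.955  0.27 ]
 [ 0.     0.     0.     1.   ]]
rows 20 dist mm 608.8 ang 71.85
{"claw": [1.0, 1.0, 1.0, 1.0, 1.0, 1.0, 1.0, 1.0], "dp": [[-0.1026, 0.112, -0.0097], [-0.0955, 0.1181, -0.01], [-0.088, 0.1238, -0.0101], [-0.0802, 0.1289, -0.01], [-0.0721, 0.1337, -0.0098], [-0.0638, 0.1379, -0.0095], [-0.0552, 0.1416, -0.009], [-0.0464, 0.1447, -0.0084]], "turn": [[-0.0116, 0.0167, 0.0772], [-0.0116, 0.0167, 0.0772], [-0.0116, 0.0167, 0.0772], [-0.0116, 0.0167, 0.0772], [-0.0116, 0.0167, 0.0772], [-0.0116, 0.0167, 0.0772], [-0.0116, 0.0167, 0.0772], [-0.0116, 0.0167, 0.0772]]}
{"claw": [1.0, 1.0, 1.0, 1.0, 1.0, 1.0, 1.0, 1.0], "dp": [[-0.0374, 0.1473, -0.0076], [-0.0283, 0.1494, -0.0067], [-0.0191, 0.1509, -0.0056], [-0.0099, 0.1518, -0.0044], [-0.0006, 0.1522, -0.0031], [0.0086, 0.1519, -0.0016], [0.0178, 0.1511, -0.0001], [0.0269, 0.1498, 0.0016]], "turn": [[-0.0116, 0.0167, 0.0772], [-0.0116, 0.0167, 0.0772], [-0.0116, 0.0167, 0.0772], [-0.0116, 0.0167, 0.0772], [-0.0116, 0.0167, 0.0772], [-0.0116, 0.0167, 0.0772], [-0.0116, 0.0167, 0.0772], [-0.0116, 0.0167, 0.0772]]}
{"claw": [1.0, 1.0, 1.0, 1.0], "dp": [[0.0359, 0.1479, 0.0033], [0.0448, 0.1454, 0.0052], [0.0534, 0.1423, 0.0072], [0.0618, 0.1388, 0.0092]], "turn": [[-0.0116, 0.0167, 0.0772], [-0.0116, 0.0167, 0.0772], [-0.0116, 0.0167, 0.0772], [-0.0116, 0.0167, 0.0772]]}
```

Call:
{"name": "move_arm", "arguments": {"claw": [1,1,1,1,1,1,1,1], "dp": [[-0.1,0.11,-0.015],[-0.095,0.12,-0.015],[-0.09,0.125,-0.01],[-0.08,0.13,-0.01],[-0.07,0.135,-0.01],[-0.065,0.14,-0.01],[-0.055,0.14,-0.01],[-0.045,0.145,-0.01]], "turn": [[-0.012,0.017,0.077],[-0.012,0.017,0.077],[-0.012,0.017,0.077],[-0.012,0.017,0.077],[-0.012,0.017,0.077],[-0.012,0.017,0.077],[-0.012,0.017,0.077],[-0.012,0.017,0.077]]}}

```text
clock: 0.82
position: [0.3654, 0.333, 0.2496]
ee_rot: [0.949, 0.307, 0.065, 0.004]
ft_force: [-0.1, 0.7, 0.5]
grip_width: 0.999
```

Call:
{"name": "move_arm", "arguments": {"claw": [1,1,1,1,1,1,1,1], "dp": [[-0.035,0.147,-0.01],[-0.03,0.15,-0.005],[-0.02,0.15,-0.005],[-0.01,0.15,-0.005],[0,0.15,-0.005],[0.01,0.15,0],[0.02,0.15,0],[0.025,0.15,0]], "turn": [[-0.012,0.017,0.077],[-0.012,0.017,0.077],[-0.012,0.017,0.077],[-0.012,0.017,0.077],[-0.012,0.017,0.077],[-0.012,0.017,0.077],[-0.012,0.017,0.077],[-0.012,0.017,0.077]]}}

```text
clock: 1.48
position: [0.4538, 0.1084, 0.2664]
ee_rot: [0.99, 0.068, 0.125, 0.007]
ft_force: [0.1, 0.1, 0.3]
grip_width: 1.003
```

Call:
{"name": "move_arm", "arguments": {"claw": [1,1,1,1,1], "dp": [[0.035,0.148,0.005],[0.045,0.145,0.005],[0.055,0.14,0.005],[0.06,0.14,0.01],[0,0,0]], "turn": [[-0.012,0.017,0.077],[-0.012,0.017,0.077],[-0.012,0.017,0.077],[-0.012,0.017,0.077],[0,0,0]]}}

```text
clock: 1.9
position: [0.4987, -0.0082, 0.275]
ee_rot: [0.986, -0.057, 0.153, 0.009]
ft_force: [-0.1, -0.5, 0.1]
grip_width: 1.0
```

Run:
```python
from h import *
T=tcp();print(T.round(4))
im=cams.camera('wrist');cv2.imwrite('pics/w1.png',im[:,:,::-1]);np.save('w1.npy',T)
im=cams.camera('top');cv2.imwrite('pics/t1.png',im[:,:,::-1])
```

```text
[[ 9.464e-01 -1.155e-01  3.017e-01  4.987e-01]
 [-1.099e-01 -9.933e-01 -3.580e-02 -8.200e-03]
 [ 3.038e-01  7.000e-04 -9.527e-01  2.750e-01]
 [ 0.000e+00  0.000e+00  0.000e+00  1.000e+00]]
```

View pics/w1.png

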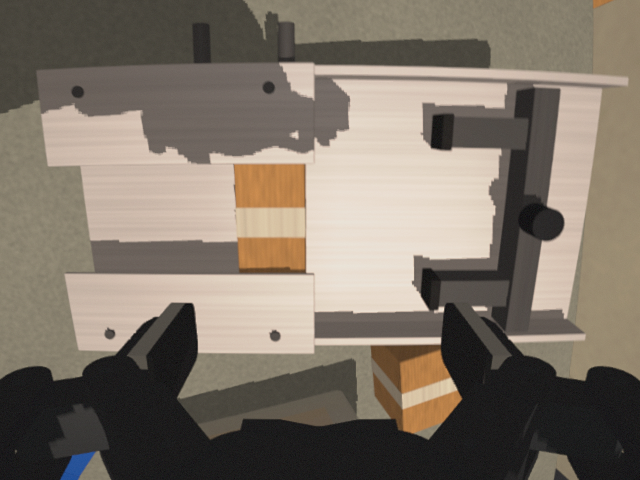

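Run:
```python
import cv2
s=cv2.imread('pics/w1.png')
a=s[55:360,30:325];cv2.imwrite('pics/w1a.png',cv2.resize(a,None,fx=1.95,fy=1.95,interpolation=cv2.INTER_CUBIC))
a=s[55:345,395:610];cv2.imwrite('pics/w1b.png',cv2.resize(a,None,fx=2,fy=2,interpolation=cv2.INTER_CUBIC))
```

```text
(no output)
```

View pics/w1a.png

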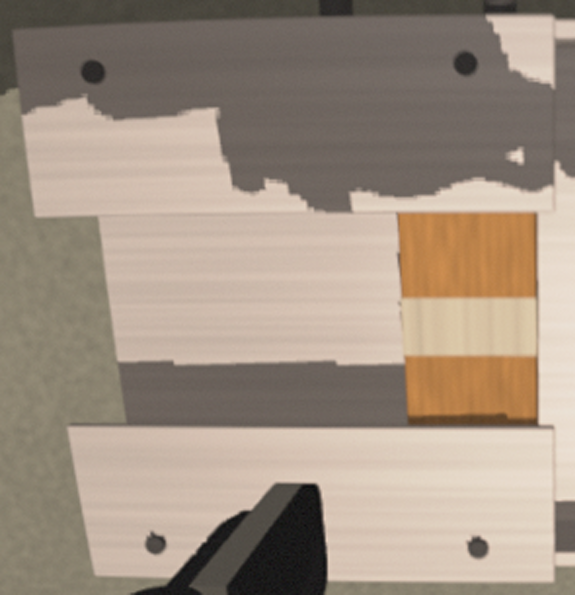

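View pics/w1b.png

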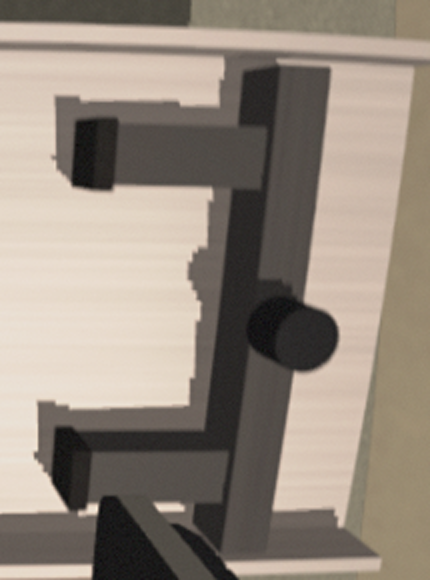

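Run:
```python
import cv2,numpy as np
s=cv2.imread('pics/w1.png')
g=lambda a:np.clip((a/255.)**.45*255*1.3-30,0,255).astype('uint8')
a=cv2.resize(g(s[105:160,420:475]),None,fx=7,fy=7,interpolation=cv2.INTER_CUBIC)
b=cv2.resize(g(s[260:315,410:465]),None,fx=7,fy=7,interpolation=cv2.INTER_CUBIC)
cv2.imwrite('pics/w1c.png',np.hstack([a,b]))
```

```text
(no output)
```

View pics/w1c.png

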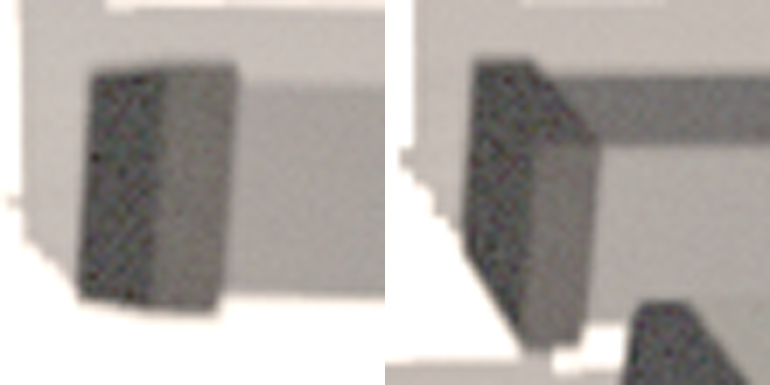

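Run:
```python
from h import *
T=np.load('w1.npy');cw=cam('wrist',T)
f=1.95
px=np.array([(13,30),(553,14),(553,210),(36,216),(68,424),(554,426),(554,582),(95,575)])/f+[30,55]
M=np.array([(-190,106,44),(0,106,44),(0,40,44),(-190,40,44),(-190,-40,44),(0,-40,44),(0,-106,44),(-190,-106,44)])/1e3
def pnp(px,M,show=True):
    k,d,P=cw
    ok,rv,tv=cv2.solvePnP(M,px.reshape(-1,1,2),k,d)
    e=cv2.projectPoints(M,rv,tv,k,d)[0].reshape(-1,2)-px
    C=np.eye(4);C[:3,:3]=cv2.Rodrigues(rv)[0];C[:3,3]=tv.ravel();W=P@C
    print('err',np.abs(e).round(1).tolist());print(W[:3,3].round(4),R.from_matrix(W[:3,:3]).as_euler('ZYX').round(4));return W
W=pnp(px,M)
# use yaw from W, pitch fixed
W2=pnp(px[[1,2,3,4,5,6]],M[[1,2,3,4,5,6]])
np.save('W.npy',W)
X=lambda p,z:((onplane(cw,p,W[:3,3]+W[:3,2]*z,W[:3,2])-W[:3,3])@W[:3,:3])*1e3
print('pack top',X(np.array([(398,213),(535,213),(537,424),(408,424)])/f+[30,55],.036).round(1))
print('band',X(np.array([(402,297),(535,297),(535,356),(405,356)])/f+[30,55],.036).round(1))
print('pads',X([(443.3,114.7),(441.9,149),(431.4,280.7),(429.6,309.3)],.033).round(1))
print('lipcheck',X(px,.044).round(1))
# reproject into top/side
for n in('top','side'):print(n,proj(cam(n),M@W[:3,:3].T+W[:3,3]).round(1).tolist())
```

```text
err [[0.4, 0.0], [0.1, 0.4], [0.2, 0.4], [0.2, 0.5], [0.4, 0.1], [0.1, 0.0], [0.2, 0.2], [0.1, 0.2]]
[ 0.5526 -0.0126  0.0948] [-0.1166 -0.3065 -0.0057]
err [[0.0, 0.2], [0.1, 0.3], [0.2, 0.4], [0.4, 0.3], [0.1, 0.1], [0.1, 0.1]]
[ 0.5527 -0.0128  0.0945] [-0.1169 -0.3064 -0.0112]
pack top [[-56.4  38.8  36. ]
 [ -6.7  38.6  36. ]
 [ -6.6 -42.   36. ]
 [-56.6 -42.1  36. ]]
band [[-56.4   7.8  36. ]
 [ -6.9   7.7  36. ]
 [ -7.1 -14.9  36. ]
 [-56.4 -14.9  36. ]]
pads [[ 90.7  73.3  33. ]
 [ 91.2  49.6  33. ]
 [ 90.4 -50.1  33. ]
 [ 90.8 -74.1  33. ]]
lipcheck [[-1.903e+02  1.060e+02  4.400e+01]
 [ 0.000e+00  1.058e+02  4.400e+01]
 [-1.000e-01  4.030e+01  4.400e+01]
 [-1.898e+02  4.040e+01  4.400e+01]
 [-1.897e+02 -4.010e+01  4.400e+01]
 [ 0.000e+00 -4.000e+01  4.400e+01]
 [-2.000e-01 -1.062e+02  4.400e+01]
 [-1.900e+02 -1.062e+02  4.400e+01]]
top [[239.6, 275.3], [245.7, 203.3], [271.4, 206.1], [264.7, 278.0], [295.1, 281.4], [302.5, 209.5], [328.3, 212.3], [320.2, 284.2]]
side [[273.1, 219.2], [337.6, 198.9], [340.9, 210.6], [274.3, 231.5], [275.7, 247.6], [345.2, 226.0], [349.1, 239.6], [277.0, 261.9]]
```

```bash
cat >> h.py <<'E'
def W0():
    W=np.load('W.npy').copy(); W[:3,:3]=R.from_euler('ZYX',[-0.1166,-0.303,0]).as_matrix(); return W
def ctarget(x,y,z):
    W=W0();T=np.eye(4);T[:3,:3]=toolR_from_x(W[:3,0],-W[:3,2]);T[:3,3]=W[:3,3]+W[:3,:3]@(np.array([x,y,z])/1e3);return T
def inch(T=None):
    W=W0();T=tcp() if T is None else T;return ((T[:3,3]-W[:3,3])@W[:3,:3]*1e3).round(2), R.from_matrix(ctarget(0,0,0)[:3,:3].T@T[:3,:3]).as_rotvec(degrees=True).round(2)
E
python3 - <<'E'
from h import *
print(inch())
plan(tcp(),ctarget(-19,-3,40),n=8)
E
```

```text
(array([  0.52,   2.66, 188.06]), array([ 0.1 ,  0.21, -0.52]))
rows 8 dist mm 149.5 ang 0.57
{"claw": [1.0, 1.0, 1.0, 1.0, 1.0, 1.0, 1.0, 1.0], "dp": [[-0.0126, 0.0036, 0.0925], [-0.0125, 0.0036, 0.0925], [-0.0125, 0.0036, 0.0925], [-0.0124, 0.0036, 0.0925], [-0.0124, 0.0036, 0.0925], [-0.0123, 0.0036, 0.0925], [-0.0123, 0.0036, 0.0925], [-0.0122, 0.0035, 0.0925]], "turn": [[-0.0003, -0.0006, 0.0015], [-0.0003, -0.0006, 0.0015], [-0.0003, -0.0006, 0.0015], [-0.0003, -0.0006, 0.0015], [-0.0003, -0.0006, 0.0015], [-0.0003, -0.0006, 0.0015], [-0.0003, -0.0006, 0.0015], [-0.0003, -0.0006, 0.0015]]}
```

Call:
{"name": "move_arm", "arguments": {"claw": [1,1,1,1,1,1,1,1], "dp": [[-0.025,0.008,0.09],[-0.025,0.008,0.09],[-0.025,0.008,0.09],[-0.025,0.005,0.1],[0,0,0.12],[0,0,0.12],[0,0,0.1],[0,0,0.03]], "turn": [[0,-0.001,0.003],[0,-0.001,0.003],[0,-0.001,0.003],[-0.002,-0.002,0.003],[0,0,0],[0,0,0],[0,0,0],[0,0,0]]}}

```text
clock: 2.67
position: [0.521, -0.0104, 0.1244]
ee_rot: [0.987, -0.056, 0.149, 0.009]
ft_force: [-0.8, 0.8, -0.8]
grip_width: 0.999
```

Run:
```python
from h import *
print(inch(),manip.get_obs()['ft_force'])
T=tcp();im=cams.camera('wrist');cv2.imwrite('pics/w2.png',im[:,:,::-1]);np.save('w2.npy',T)
```

```text
(array([-21.46,  -1.5 ,  37.64]), array([-0.04, -0.22, -0.24])) [-0.80829909  0.82645002 -0.75893156]
```

View pics/w2.png

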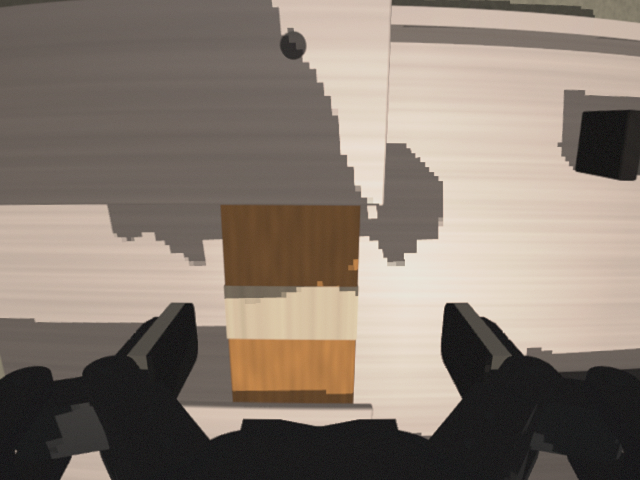

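Run:
```python
from h import *
W=W0();cw=cam('wrist',np.load('w2.npy'))
X=lambda p,z:((onplane(cw,p,W[:3,3]+W[:3,2]*z,W[:3,2])-W[:3,3])@W[:3,:3])*1e3
print(X([(227,318),(357,318),(226,300),(229,339)],.036).round(1), X([(388,100)],.044))
plan(tcp(),ctarget(-19.5,-3,-5),n=6)
```

```text
[[-56.4  -6.2  36. ]
 [ -6.5  -5.8  36. ]
 [-56.3   1.3  36. ]
 [-56.2 -15.2  36. ]] [[ 0.52204667 73.30267941 44.        ]]
rows 6 dist mm 43.1 ang 0.32
{"claw": [1.0, 1.0, 1.0, 1.0, 1.0, 1.0], "dp": [[0.0016, 0.0011, 0.0358], [0.0016, 0.0011, 0.0358], [0.0015, 0.0012, 0.0358], [0.0015, 0.0012, 0.0358], [0.0015, 0.0012, 0.0358], [0.0015, 0.0012, 0.0358]], "turn": [[0.0002, 0.0008, 0.0008], [0.0002, 0.0008, 0.0008], [0.0002, 0.0008, 0.0008], [0.0002, 0.0008, 0.0008], [0.0002, 0.0008, 0.0008], [0.0002, 0.0008, 0.0008]]}
```

Call:
{"name": "move_arm", "arguments": {"claw": [1,1,1,1,1], "dp": [[0.002,0.001,0.04],[0.002,0.001,0.04],[0.002,0.001,0.04],[0.002,0.001,0.035],[0,0,0]], "turn": [[0,0.001,0.001],[0,0.001,0.001],[0,0.001,0.001],[0,0.001,0.001],[0,0,0]]}}

```text
clock: 3.13
position: [0.5328, -0.0136, 0.0972]
ee_rot: [0.987, -0.058, 0.152, 0.009]
ft_force: [-0.7, -0.5, -0.3]
grip_width: 1.001
```

Call:
{"name": "move_arm", "arguments": {"claw": [1,1,1,1,1,1], "dp": [[0,0,0.015],[0,0,0.015],[0,0,0.015],[0,0,0.01],[0,0,0],[0,0,0]], "turn": [[0,0,0],[0,0,0],[0,0,0],[0,0,0],[0,0,0],[0,0,0]]}}

```text
clock: 3.63
position: [0.5363, -0.0139, 0.0878]
ee_rot: [0.987, -0.059, 0.152, 0.009]
ft_force: [0.5, -0.4, -0.0]
grip_width: 1.002
```

```bash
cat > st.py <<'E'
from h import *
o=manip.get_obs();W=W0();print(round(o['clock'],2),inch(tcp(o)),'F chute',(o['ft_force']@W[:3,:3]).round(1),'w',round(o['grip_width'],3))
E
python3 st.py
```

```text
3.63 (array([-17.48,  -3.23,  -1.93]), array([0.01, 0.18, 0.11])) F chute [ 0.5 -0.3 -0.2] w 1.002
```

Call:
{"name": "move_arm", "arguments": {"claw": [1,1,1,1,1,1], "dp": [[0,0,0.01],[0,0,0.008],[0.005,0,0],[0.005,0,0],[0.005,0,0],[0.005,0,0]], "turn": [[0,0,0],[0,0,0],[0,0,0],[0,0,0],[0,0,0],[0,0,0]]}}

```text
clock: 4.13
position: [0.5404, -0.0145, 0.0852]
ee_rot: [0.987, -0.059, 0.151, 0.009]
ft_force: [-7.3, 1.2, 3.1]
grip_width: 0.999
```

```bash
python3 st.py
```

```text
4.13 (array([-14.3 ,  -3.26,  -5.67]), array([0.01, 0.07, 0.11])) F chute [-6.1  0.4  5.2] w 0.999
```

Call:
{"name": "move_arm", "arguments": {"claw": [1,1,1,1,1,1], "dp": [[0.005,0,0],[0.007,0,0],[0.01,0,0],[0.01,0,0],[0.01,0,0],[0.01,0,0]], "turn": [[0,0,0],[0,0,0],[0,0,0],[0,0,0],[0,0,0],[0,0,0]]}}

```text
clock: 4.63
position: [0.5477, -0.0154, 0.0867]
ee_rot: [0.987, -0.058, 0.149, 0.009]
ft_force: [-14.5, 1.5, 3.5]
grip_width: 1.001
```

```bash
python3 st.py
```

```text
4.63 (array([-6.75, -3.34, -6.39]), array([-0.02, -0.24,  0.09])) F chute [-12.9  -0.2   7.7] w 1.001
```

Call:
{"name": "move_arm", "arguments": {"claw": [1,1,1,1], "dp": [[0.003,0,-0.008],[0.005,0,-0.007],[0.008,0,0],[0.01,0,0]], "turn": [[0,0,0],[0,0,0],[0,0,0],[0,0,0]]}}

```text
clock: 4.97
position: [0.5525, -0.0161, 0.0913]
ee_rot: [0.987, -0.058, 0.15, 0.009]
ft_force: [-6.9, 1.4, -4.1]
grip_width: 1.004
```

```bash
python3 st.py
python3 - <<'E'
from h import *
T=tcp();im=cams.camera('wrist');cv2.imwrite('pics/w3.png',im[:,:,::-1]);np.save('w3.npy',T)
E
```

```text
4.97 (array([-0.73, -3.51, -3.47]), array([-0.03, -0.12,  0.09])) F chute [-7.9  0.5 -1.8] w 1.004
```

View pics/w3.png

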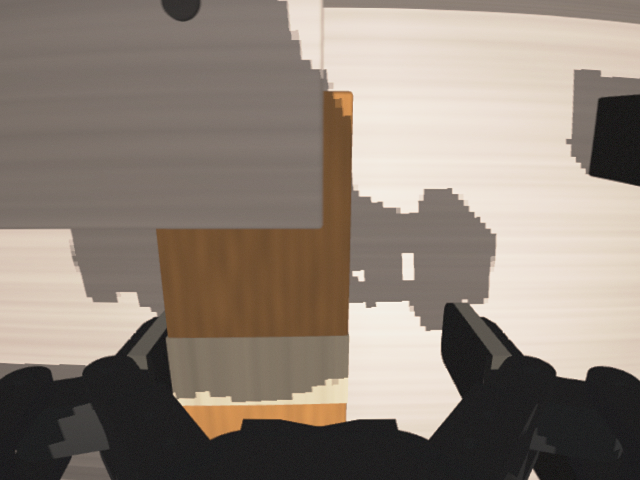

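The wrist picture shows the pack moving square with the lower finger: its upper edge is near column 350 and its left end at (338,92). I'll keep pushing in steps and read the force each time.

Call:
{"name": "move_arm", "arguments": {"claw": [1,1,1,1,1,1,1,1], "dp": [[0.01,0,0],[0.012,0,0],[0.012,0,0],[0.012,0,0],[0.012,0,0],[0.012,0,0],[0.012,0,0],[0.012,0,0]], "turn": [[0,0,0],[0,0,0],[0,0,0],[0,0,0],[0,0,0],[0,0,0],[0,0,0],[0,0,0]]}}

```text
clock: 5.68
position: [0.5705, -0.0183, 0.0969]
ee_rot: [0.987, -0.058, 0.15, 0.009]
ft_force: [-6.6, 1.3, -4.6]
grip_width: 1.001
```

```bash
python3 st.py
```

```text
5.68 (array([18.19, -3.6 , -3.51]), array([-0.04, -0.13,  0.09])) F chute [-7.8  0.5 -2.4] w 1.001
```

Call:
{"name": "move_arm", "arguments": {"claw": [1,1,1,1,1,1,1,1], "dp": [[0.012,0,0],[0.012,0,0],[0.012,0,0],[0.012,0,0],[0.012,0,0],[0.012,0,0],[0.012,0,0],[0.012,0,0]], "turn": [[0,0,0],[0,0,0],[0,0,0],[0,0,0],[0,0,0],[0,0,0],[0,0,0],[0,0,0]]}}

```text
clock: 6.35
position: [0.5893, -0.0207, 0.1031]
ee_rot: [0.987, -0.058, 0.15, 0.009]
ft_force: [-0.9, -1.2, -1.1]
grip_width: 1.001
```

```bash
python3 st.py
python3 - <<'E'
from h import *
T=tcp();im=cams.camera('wrist');cv2.imwrite('pics/w4.png',im[:,:,::-1]);np.save('w4.npy',T)
E
```

```text
6.35 (array([38.09, -3.74, -3.27]), array([-0.04, -0.05,  0.09])) F chute [-1.1 -1.3 -0.9] w 1.001
```

View pics/w4.png

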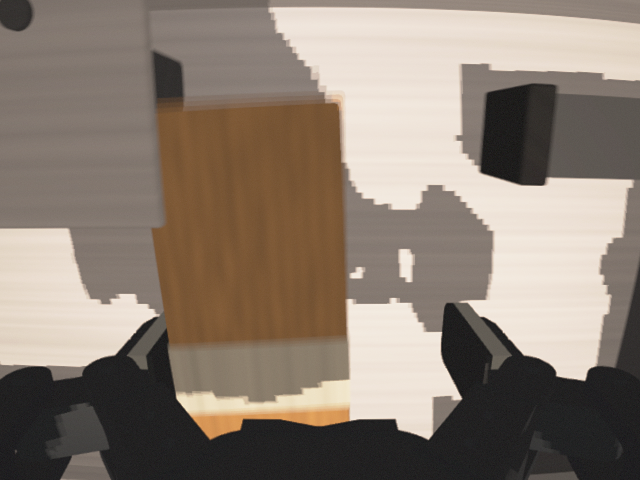

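The pack has just left the shoe and turned about 2°, with its left end lagging. I'll push on, slower near the pads.

Call:
{"name": "move_arm", "arguments": {"claw": [1,1,1,1,1,1,1,1], "dp": [[0.01,0,0],[0.012,0,0],[0.012,0,0],[0.012,0,0],[0.012,0,0],[0.012,0,0],[0.012,0,0],[0.012,0,0]], "turn": [[0,0,0],[0,0,0],[0,0,0],[0,0,0],[0,0,0],[0,0,0],[0,0,0],[0,0,0]]}}

```text
clock: 7.07
position: [0.609, -0.0226, 0.1104]
ee_rot: [0.987, -0.059, 0.152, 0.009]
ft_force: [-1.3, 0.4, -0.3]
grip_width: 1.0
```

```bash
python3 st.py
```

```text
7.07 (array([59.22, -3.36, -2.22]), array([0.02, 0.19, 0.11])) F chute [-1.3  0.2  0.1] w 1.0
```

Call:
{"name": "move_arm", "arguments": {"claw": [1,1,1,1,1,1,1,1], "dp": [[0.012,0,0],[0.012,0,0],[0.012,0,0],[0.012,0,0],[0.01,0,0],[0.01,0,0],[0.008,0,0],[0.004,0,0]], "turn": [[0,0,0],[0,0,0],[0,0,0],[0,0,0],[0,0,0],[0,0,0],[0,0,0],[0,0,0]]}}

```text
clock: 7.73
position: [0.6242, -0.0244, 0.1152]
ee_rot: [0.987, -0.059, 0.152, 0.009]
ft_force: [-1.6, -0.1, -1.2]
grip_width: 1.0
```

```bash
python3 st.py
python3 - <<'E'
from h import *
T=tcp();im=cams.camera('wrist');cv2.imwrite('pics/w5.png',im[:,:,::-1]);np.save('w5.npy',T)
E
```

```text
7.73 (array([75.23, -3.39, -2.19]), array([0.02, 0.2 , 0.11])) F chute [-1.9 -0.3 -0.7] w 1.0
```

View pics/w5.png

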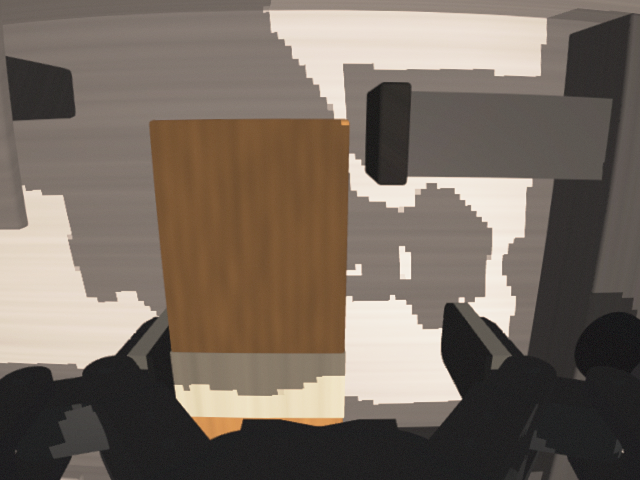

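Run:
```python
from h import *
W=W0();cw=cam('wrist',np.load('w5.npy'))
X=lambda p,z:((onplane(cw,p,W[:3,3]+W[:3,2]*z,W[:3,2])-W[:3,3])@W[:3,:3])*1e3
print('pack TL,TR, band L/R', X([(151,122),(349,120),(345,353),(344,417),(171,352)],.036).round(1))
print('pad top front edge',X([(385,83),(382,183)],.033).round(1))
```

```text
pack TL,TR, band L/R [[ 34.   64.6  36. ]
 [ 83.   64.5  36. ]
 [ 82.9   0.6  36. ]
 [ 83.  -21.5  36. ]
 [ 32.8   0.7  36. ]]
pad top front edge [[92.1 73.6 33. ]
 [92.1 48.6 33. ]]
```

The pack is square at this height (lower and upper edges at x ≈ 33 and 83). Its centre is at y ≈ -10, so it covers both pads, and about 8–9 mm of gap remains. Creeping in.

Call:
{"name": "move_arm", "arguments": {"claw": [1,1,1,1,1,1], "dp": [[0.006,0,0],[0.006,0,0],[0.006,0,0],[0.005,0,0],[0.004,0,0],[0.003,0,0]], "turn": [[0,0,0],[0,0,0],[0,0,0],[0,0,0],[0,0,0],[0,0,0]]}}

```text
clock: 8.28
position: [0.6297, -0.025, 0.1169]
ee_rot: [0.987, -0.058, 0.152, 0.009]
ft_force: [-1.7, 0.6, -1.6]
grip_width: 1.0
```

Call:
{"name": "move_arm", "arguments": {"claw": [1,1,1,1], "dp": [[0.003,0,0],[0.003,0,0],[0.0025,0,0],[0,0,0]], "turn": [[0,0,0],[0,0,0],[0,0,0],[0,0,0]]}}

```text
clock: 8.62
position: [0.6314, -0.0253, 0.1175]
ee_rot: [0.987, -0.059, 0.152, 0.009]
ft_force: [-1.1, 0.3, -2.1]
grip_width: 0.998
```

```bash
python3 st.py
```

```text
8.62 (array([82.83, -3.42, -2.15]), array([0.02, 0.2 , 0.11])) F chute [-1.7  0.2 -1.7] w 0.998
```

Call:
{"name": "move_arm", "arguments": {"claw": [1,1,1,1], "dp": [[0.0025,0,0],[0.0025,0,0],[0,0,0],[0,0,0]], "turn": [[0,0,0],[0,0,0],[0,0,0],[0,0,0]]}}

```text
clock: 8.95
position: [0.6318, -0.0253, 0.1175]
ee_rot: [0.987, -0.058, 0.152, 0.009]
ft_force: [-5.5, -0.7, 1.0]
grip_width: 1.0
```

```bash
python3 st.py
```

```text
8.95 (array([83.2 , -3.44, -2.24]), array([0.02, 0.13, 0.11])) F chute [-4.8 -1.4  2.6] w 1.0
```

Call:
{"name": "move_arm", "arguments": {"claw": [1,1,1,1], "dp": [[0.003,0,0],[0.002,0,0],[0,0,0],[0,0,0]], "turn": [[0,0,0],[0,0,0],[0,0,0],[0,0,0]]}}

```text
clock: 9.28
position: [0.6321, -0.0254, 0.1175]
ee_rot: [0.987, -0.059, 0.151, 0.009]
ft_force: [-7.5, 1.3, 3.2]
grip_width: 1.0
```

```bash
python3 st.py
python3 - <<'E'
from h import *
T=tcp();im=cams.camera('wrist');cv2.imwrite('pics/w6.png',im[:,:,::-1]);np.save('w6.npy',T)
im=cams.camera('top');cv2.imwrite('pics/t6.png',im[:,:,::-1])
E
```

```text
9.28 (array([83.55, -3.46, -2.32]), array([0.02, 0.05, 0.11])) F chute [-6.3  0.4  5.3] w 1.0
```

View pics/w6.png

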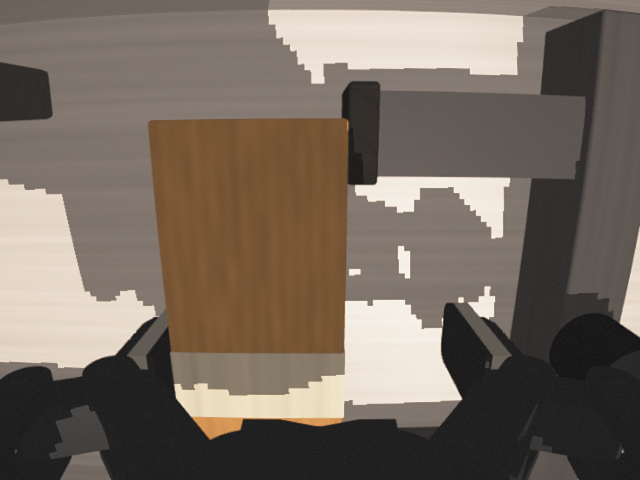

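Call:
{"name": "move_arm", "arguments": {"claw": [1,1,1,1,1,1], "dp": [[0.003,0,0],[0.003,0,0],[0.002,0,0],[0,0,0],[0,0,0],[0,0,0]], "turn": [[0,0,0],[0,0,0],[0,0,0],[0,0,0],[0,0,0],[0,0,0]]}}

```text
clock: 9.88
position: [0.6327, -0.0254, 0.1174]
ee_rot: [0.987, -0.059, 0.15, 0.008]
ft_force: [-13.1, 1.3, 4.1]
grip_width: 1.001
```

```bash
python3 st.py
python3 - <<'E'
from h import *
o=manip.get_obs();print('mom chute',(o['torque']@W0()[:3,:3]).round(2))
T=tcp();im=cams.camera('wrist');cv2.imwrite('pics/w7.png',im[:,:,::-1]);np.save('w7.npy',T)
a=im[70:260,300:420,::-1];a=np.clip((a/255.)**.5*255*1.2-20,0,255).astype('uint8');cv2.imwrite('pics/w7c.png',cv2.resize(a,None,fx=3.1,fy=3.1))
im=cams.camera('top');cv2.imwrite('pics/t7c.png',cv2.resize(im[100:290,180:380,::-1],None,fx=3,fy=3,interpolation=cv2.INTER_CUBIC))
E
```

```text
9.88 (array([84.04, -3.44, -2.6 ]), array([ 0.02, -0.07,  0.11])) F chute [-11.3  -0.3   7.9] w 1.001
mom chute [-0.02  2.85  0.04]
```

View pics/w7c.png

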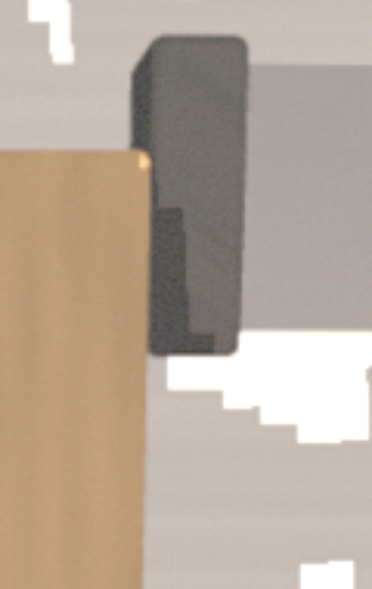

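View pics/t7c.png

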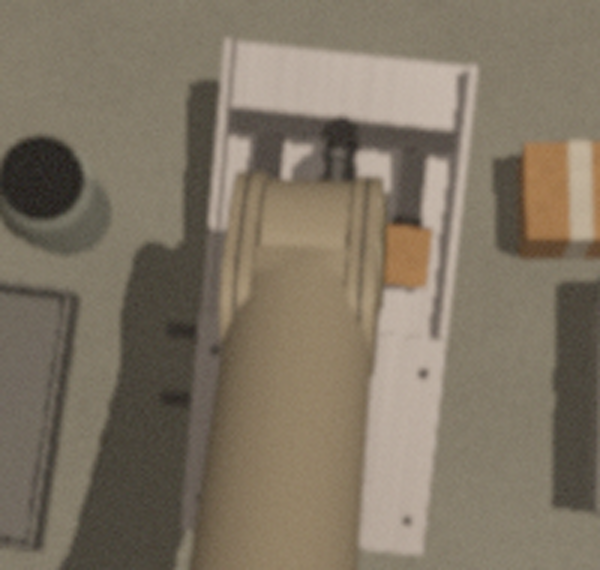

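The pack touches both pads: there is no gap at the left pad, and the right pad lines up in the top view. The force is about 11 N in total. I'll hold, then centre the jaws on the pack.

Call:
{"name": "move_arm", "arguments": {"claw": [1,1,1,1,1,1,1,1], "dp": [[0,0,0],[0,0,0],[0,0,0],[0,0,0],[0,0,0],[0,0,0],[0,0,0],[0,0,0]], "turn": [[0,0,0],[0,0,0],[0,0,0],[0,0,0],[0,0,0],[0,0,0],[0,0,0],[0,0,0]]}}

```text
clock: 10.65
position: [0.6327, -0.0254, 0.1174]
ee_rot: [0.987, -0.059, 0.15, 0.008]
ft_force: [-12.8, 1.1, 4.2]
grip_width: 1.0
```

```bash
python3 st.py
```

```text
10.65 (array([84.05, -3.42, -2.6 ]), array([ 0.02, -0.07,  0.11])) F chute [-11.   -0.4   7.9] w 1.0
```

Call:
{"name": "move_arm", "arguments": {"claw": [1,1,1,1,1,1,1,1], "dp": [[-0.01,0,0],[-0.015,0,0],[-0.02,0,0],[-0.02,0.01,-0.005],[-0.018,0.01,-0.01],[-0.01,0.01,-0.01],[0,0.005,0],[0,0,0]], "turn": [[0,0,0],[0,0,0],[0,0,0],[0,0,0],[0,0,0],[0,0,0],[0,0,0],[0,0,0]]}}

```text
clock: 11.32
position: [0.6149, -0.0307, 0.1181]
ee_rot: [0.986, -0.059, 0.153, 0.008]
ft_force: [-0.3, -0.6, 1.0]
grip_width: 1.002
```

```bash
python3 st.py
python3 - <<'E'
from h import *
T=tcp();im=cams.camera('wrist');cv2.imwrite('pics/w8.png',im[:,:,::-1]);np.save('w8.npy',T)
E
```

```text
11.32 (array([ 67.95, -10.73,   3.16]), array([0.03, 0.24, 0.14])) F chute [ 0.1 -0.6  1. ] w 1.002
```

View pics/w8.png

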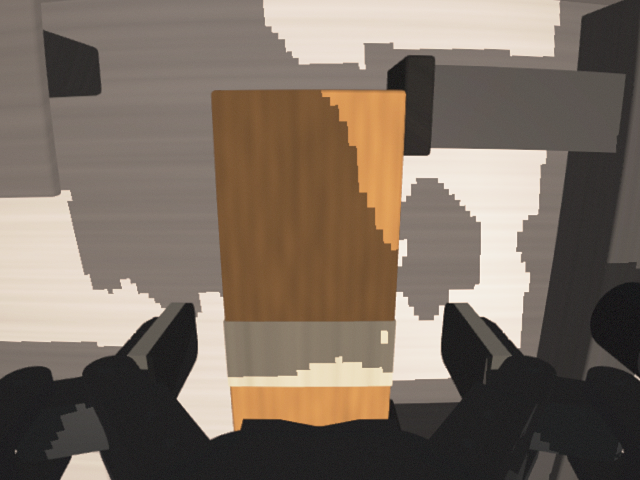

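The pack stayed square at the pads, and the jaws now straddle it. I'll centre by -1.5 mm and close gently.

Call:
{"name": "move_arm", "arguments": {"claw": [0.8,0.7,0.65,0.6,0.55,0.5,0.45,0.4], "dp": [[-0.005,0,0],[-0.003,0,0],[0,0,0],[0,0,0],[0,0,0],[0,0,0],[0,0,0],[0,0,0]], "turn": [[0,0,0],[0,0,0],[0,0,0],[0,0,0],[0,0,0],[0,0,0],[0,0,0],[0,0,0]], "grip_force": 35}}

```text
clock: 12.03
position: [0.6128, -0.0301, 0.117]
ee_rot: [0.987, -0.058, 0.152, 0.009]
ft_force: [-6.1, 0.6, 4.4]
grip_width: 0.581
```

```bash
python3 st.py
```

```text
12.03 (array([ 65.65, -10.33,   2.73]), array([0.02, 0.14, 0.11])) F chute [-4.5 -0.1  6. ] w 0.581
```

Call:
{"name": "move_arm", "arguments": {"claw": [0.3,0.3,0.3,0.3], "dp": [[0,0,0],[0,0,0],[0,0,0],[0,0,0]], "turn": [[0,0,0],[0,0,0],[0,0,0],[0,0,0]]}}

```text
clock: 12.37
position: [0.6128, -0.03, 0.1171]
ee_rot: [0.987, -0.058, 0.152, 0.009]
ft_force: [-5.2, 2.1, 4.3]
grip_width: 0.578
```

```bash
python3 st.py
python3 - <<'E'
from h import *
T=tcp();im=cams.camera('wrist');cv2.imwrite('pics/w9.png',im[:,:,::-1]);np.save('w9.npy',T)
E
```

```text
12.37 (array([ 65.65, -10.28,   2.75]), array([0.03, 0.14, 0.1 ])) F chute [-3.9  1.5  5.7] w 0.578
```

View pics/w9.png

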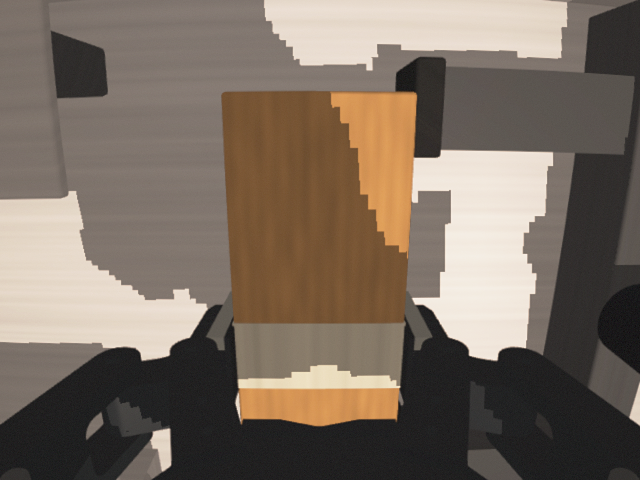

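Gripped (opening 0.578, about 49 mm). I'll ease off the pads slightly and lift along the chute normal.

Call:
{"name": "move_arm", "arguments": {"claw": [0.3,0.3,0.3,0.3,0.3,0.3,0.3,0.3], "dp": [[-0.01,0,0],[-0.01,0,-0.005],[0,0,-0.02],[0,0,-0.03],[0,0,-0.05],[0,0,-0.06],[0,0,-0.06],[0,0,-0.06]], "turn": [[0,0,0],[0,0,0],[0,0,0],[0,0,0],[0,0,0],[0,0,0],[0,0,0],[0,0,0]], "grip_force": 50}}

```text
clock: 13.08
position: [0.5922, -0.0277, 0.1721]
ee_rot: [0.986, -0.059, 0.153, 0.008]
ft_force: [0.1, -0.0, -2.8]
grip_width: 0.58
```

Call:
{"name": "move_arm", "arguments": {"claw": [0.3,0.3,0.3,0.3,0.3], "dp": [[0,0,-0.08],[0,0,-0.08],[0,0,-0.08],[0,0,-0.05],[0,0,0]], "turn": [[0,0,0],[0,0,0],[0,0,0],[0,0,0],[0,0,0]]}}

```text
clock: 13.5
position: [0.5757, -0.0256, 0.2288]
ee_rot: [0.986, -0.059, 0.154, 0.008]
ft_force: [0.7, -0.1, -2.5]
grip_width: 0.577
```

```bash
python3 st.py
python3 - <<'E'
from h import *
T=tcp();im=cams.camera('wrist');cv2.imwrite('pics/w10.png',im[:,:,::-1]);np.save('w10.npy',T);print(T.round(4))
im=cams.camera('side');cv2.imwrite('pics/s10.png',im[:,:,::-1])
im=cams.camera('top');cv2.imwrite('pics/t10.png',im[:,:,::-1])
E
```

```text
13.5 (array([ 63.26, -10.19, 120.54]), array([0.13, 0.42, 0.14])) F chute [-0.1 -0.  -2.6] w 0.577
[[ 0.9455 -0.118   0.3036  0.5757]
 [-0.1132 -0.993  -0.0332 -0.0256]
 [ 0.3054 -0.003  -0.9522  0.2288]
 [ 0.      0.      0.      1.    ]]
```

View pics/w10.png

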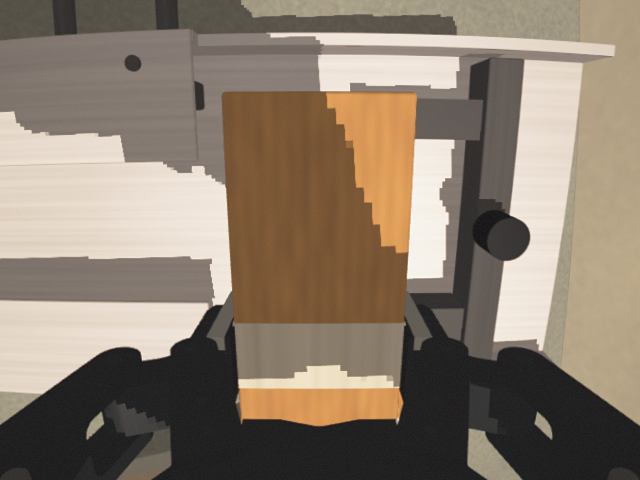

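View pics/s10.png

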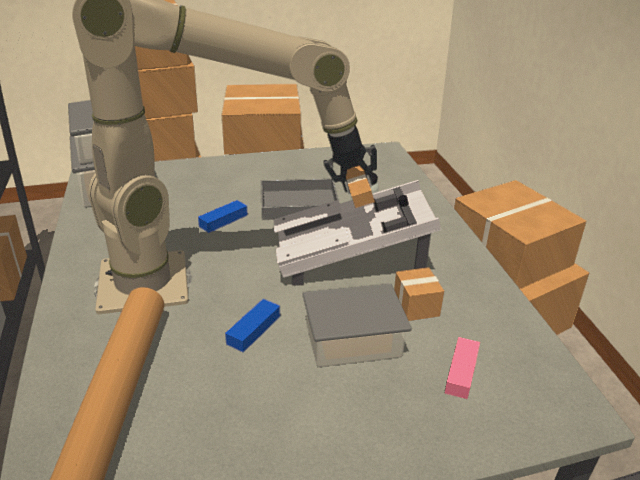

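View pics/t10.png

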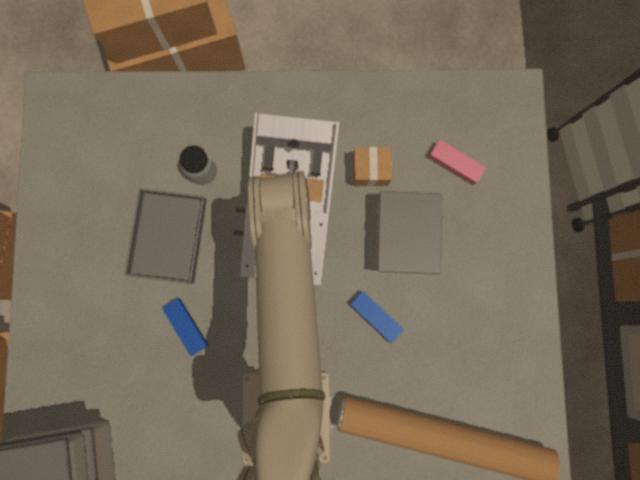

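Run:
```python
from h import *
ct=cam('top')
Q=onplane(ct,[(142,190),(206,198),(195,283),(127,275)],[0,0,.045],[0,0,1])
print(Q.round(4),Q.mean(0),np.linalg.norm(Q-np.roll(Q,-1,0),axis=1))
h=np.radians(82.7)
T=np.eye(4);T[:3,:3]=toolR_from_x([np.cos(h),np.sin(h),0],[0,0,-1]);T[:3,3]=[Q[:,0].mean(),Q[:,1].mean(),.24]
plan(tcp(),T,n=20)
```

```text
[[0.6091 0.3874 0.045 ]
 [0.5858 0.2132 0.045 ]
 [0.3546 0.2387 0.045 ]
 [0.3776 0.42   0.045 ]] [0.48179052 0.31480837 0.045     ] [0.17579783 0.23263939 0.18272144 0.23379697]
rows 20 dist mm 353.2 ang 90.82
{"claw": [1.0, 1.0, 1.0, 1.0, 1.0, 1.0, 1.0, 1.0], "dp": [[-0.0305, -0.0818, -0.0134], [-0.0242, -0.084, -0.0121], [-0.0178, -0.0858, -0.0109], [-0.0112, -0.0871, -0.0097], [-0.0045, -0.0878, -0.0085], [0.0022, -0.088, -0.0075], [0.0089, -0.0876, -0.0065], [0.0156, -0.0867, -0.0056]], "turn": [[0.0151, -0.0154, -0.0986], [0.0151, -0.0154, -0.0986], [0.0151, -0.0154, -0.0986], [0.0151, -0.0154, -0.0986], [0.0151, -0.0154, -0.0986], [0.0151, -0.0154, -0.0986], [0.0151, -0.0154, -0.0986], [0.0151, -0.0154, -0.0986]]}
{"claw": [1.0, 1.0, 1.0, 1.0, 1.0, 1.0, 1.0, 1.0], "dp": [[0.0222, -0.0853, -0.0048], [0.0287, -0.0834, -0.0041], [0.035, -0.081, -0.0035], [0.0411, -0.0781, -0.003], [0.047, -0.0747, -0.0026], [0.0526, -0.0709, -0.0024], [0.0579, -0.0666, -0.0022], [0.0628, -0.062, -0.0022]], "turn": [[0.0151, -0.0154, -0.0986], [0.0151, -0.0154, -0.0986], [0.0151, -0.0154, -0.0986], [0.0151, -0.0154, -0.0986], [0.0151, -0.0154, -0.0986], [0.0151, -0.0154, -0.0986], [0.0151, -0.0154, -0.0986], [0.0151, -0.0154, -0.0986]]}
{"claw": [1.0, 1.0, 1.0, 1.0], "dp": [[0.0674, -0.057, -0.0023], [0.0716, -0.0516, -0.0025], [0.0754, -0.0459, -0.0028], [0.0786, -0.04, -0.0032]], "turn": [[0.0151, -0.0154, -0.0986], [0.0151, -0.0154, -0.0986], [0.0151, -0.0154, -0.0986], [0.0151, -0.0154, -0.0986]]}
```

Call:
{"name": "move_arm", "arguments": {"claw": [0.3,0.3,0.3,0.3,0.3,0.3,0.3,0.3], "dp": [[-0.03,-0.08,-0.02],[-0.025,-0.084,-0.015],[-0.018,-0.086,-0.011],[-0.011,-0.087,-0.01],[-0.005,-0.088,-0.009],[0.002,-0.088,-0.007],[0.009,-0.088,-0.006],[0.016,-0.087,-0.005]], "turn": [[0.015,-0.015,-0.099],[0.015,-0.015,-0.099],[0.015,-0.015,-0.099],[0.015,-0.015,-0.099],[0.015,-0.015,-0.099],[0.015,-0.015,-0.099],[0.015,-0.015,-0.099],[0.015,-0.015,-0.099]]}}

```text
clock: 14.32
position: [0.5363, 0.1109, 0.2318]
ee_rot: [0.962, 0.255, 0.098, 0.007]
ft_force: [0.3, 0.3, -3.7]
grip_width: 0.577
```

Call:
{"name": "move_arm", "arguments": {"claw": [0.3,0.3,0.3,0.3,0.3,0.3,0.3,0.3], "dp": [[0.022,-0.085,-0.005],[0.029,-0.083,-0.004],[0.035,-0.081,-0.004],[0.041,-0.078,-0.003],[0.047,-0.075,-0.003],[0.053,-0.071,-0.002],[0.058,-0.067,-0.002],[0.063,-0.062,-0.002]], "turn": [[0.015,-0.015,-0.099],[0.015,-0.015,-0.099],[0.015,-0.015,-0.099],[0.015,-0.015,-0.099],[0.015,-0.015,-0.099],[0.015,-0.015,-0.099],[0.015,-0.015,-0.099],[0.015,-0.015,-0.099]]}}

```text
clock: 14.98
position: [0.4989, 0.2471, 0.2374]
ee_rot: [0.841, 0.54, 0.035, 0.003]
ft_force: [-0.0, -0.2, -3.9]
grip_width: 0.577
```

Call:
{"name": "move_arm", "arguments": {"claw": [0.3,0.3,0.3,0.3,0.3,0.3], "dp": [[0.067,-0.057,-0.002],[0.072,-0.052,-0.002],[0.075,-0.046,-0.003],[0.079,-0.04,-0.003],[0,0,0],[0,0,0]], "turn": [[0.015,-0.015,-0.099],[0.015,-0.015,-0.099],[0.015,-0.015,-0.099],[0.015,-0.015,-0.099],[0,0,0],[0,0,0]]}}

```text
clock: 15.48
position: [0.4797, 0.3154, 0.2399]
ee_rot: [0.748, 0.664, 0.001, 0.002]
ft_force: [-0.6, -0.6, -2.7]
grip_width: 0.578
```

Run:
```python
from h import *
T=tcp();im=cams.camera('wrist');cv2.imwrite('pics/w11.png',im[:,:,::-1]);np.save('w11.npy',T);print(T.round(4),manip.get_obs()['ft_force'],manip.get_obs()['joint_pos'].round(2))
```

```text
[[ 1.192e-01  9.929e-01  4.400e-03  4.797e-01]
 [ 9.929e-01 -1.192e-01 -9.000e-04  3.154e-01]
 [-4.000e-04  4.500e-03 -1.000e+00  2.399e-01]
 [ 0.000e+00  0.000e+00  0.000e+00  1.000e+00]] [ 0.31186632 -0.88527663 -3.5553521 ] [-0.87  0.21  0.25  1.61 -0.05  1.33  0.83]
```

View pics/w11.png

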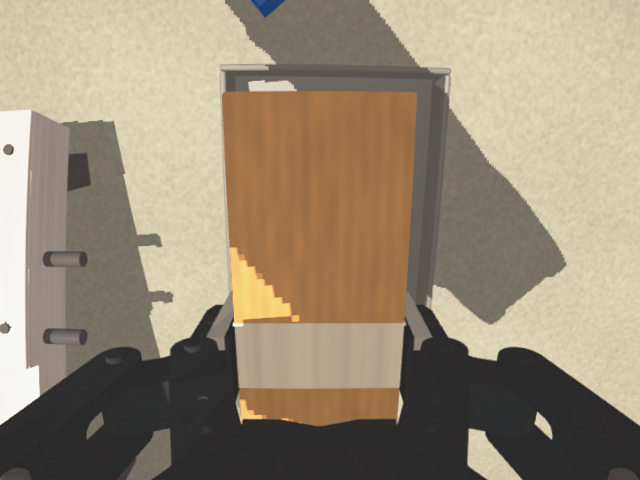

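Run:
```python
from h import *
T=np.load('w11.npy');cw=cam('wrist',T)
C=onplane(cw,[(221,67),(449,70)],[0,0,.045],[0,0,1]);print(C.round(4),np.linalg.norm(C[1]-C[0]))
v=(C[1]-C[0]);v/=np.linalg.norm(v);h=np.degrees(np.arctan2(v[1],v[0]));print('tray y heading',h,'tool x',np.degrees(np.arctan2(T[1,0],T[0,0])))
u=np.array([v[1],-v[0],0]);c=C.mean(0)+u*.12;print('centre',c)
Tt=np.eye(4);hh=np.radians(h);Tt[:3,:3]=toolR_from_x([np.cos(hh),np.sin(hh),0],[0,0,-1]);Tt[:3,3]=[c[0],c[1],.06];np.save('Tt.npy',Tt)
plan(tcp(),Tt,n=8)
```

```text
[[0.3598 0.2533 0.045 ]
 [0.3826 0.4284 0.045 ]] 0.17661300172565836
tray y heading 82.58345441934011 tool x 83.15246839033105
centre [0.49017499 0.32536816 0.045     ]
rows 8 dist mm 180.8 ang 0.53
{"claw": [1.0, 1.0, 1.0, 1.0, 1.0, 1.0, 1.0, 1.0], "dp": [[0.0077, 0.0048, 0.1126], [0.0077, 0.0048, 0.1126], [0.0077, 0.0049, 0.1126], [0.0077, 0.005, 0.1126], [0.0077, 0.005, 0.1126], [0.0077, 0.0051, 0.1126], [0.0077, 0.0052, 0.1126], [0.0077, 0.0052, 0.1126]], "turn": [[0.0008, 0.0, 0.0012], [0.0008, 0.0, 0.0012], [0.0008, 0.0, 0.0012], [0.0008, 0.0, 0.0012], [0.0008, 0.0, 0.0012], [0.0008, 0.0, 0.0012], [0.0008, 0.0, 0.0012], [0.0008, 0.0, 0.0012]]}
```

Call:
{"name": "move_arm", "arguments": {"claw": [0.3,0.3,0.3,0.3,0.3,0.3,0.3,0.3], "dp": [[0.007,0.005,0.1],[0.006,0.005,0.13],[0.006,0.005,0.14],[0.006,0.005,0.14],[0.004,0.005,0.14],[0,0.005,0.13],[0,0.002,0.1],[0,0,0.05]], "turn": [[0.001,0,0.002],[0.001,0,0.002],[0.001,0,0.002],[0.001,0,0.002],[0.001,0,0.002],[0.001,0,0],[0,0,0],[0,0,0]]}}

```text
clock: 16.2
position: [0.4872, 0.3173, 0.0524]
ee_rot: [0.752, 0.659, -0.001, 0.0]
ft_force: [-1.1, 0.1, -2.1]
grip_width: 0.581
```

Call:
{"name": "move_arm", "arguments": {"claw": [0.3,0.3,0.3], "dp": [[0,0,0.02],[0,0,0],[0,0,0]], "turn": [[0,0,0],[0,0,0],[0,0,0]]}}

```text
clock: 16.45
position: [0.4887, 0.3197, 0.0527]
ee_rot: [0.751, 0.66, 0.002, 0.0]
ft_force: [-0.1, 1.4, -2.3]
grip_width: 0.58
```

Run:
```python
from h import *
T=tcp();print(T.round(4),manip.get_obs()['ft_force'])
for n in('wrist','top','side'):
    im=cams.camera(n);cv2.imwrite(f'pics/{n[0]}12.png',im[:,:,::-1])
```

```text
[[ 0.1293  0.9916  0.0027  0.4887]
 [ 0.9916 -0.1293  0.0021  0.3197]
 [ 0.0024  0.0025 -1.      0.0527]
 [ 0.      0.      0.      1.    ]] [-0.06403883  1.39856922 -2.29269294]
```

View pics/w12.png

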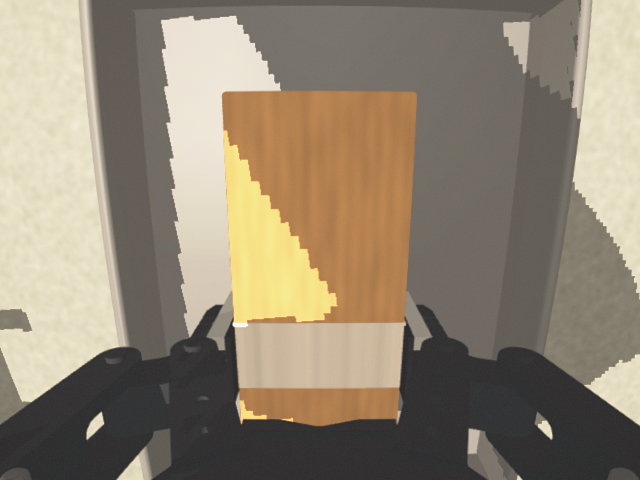

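View pics/s12.png

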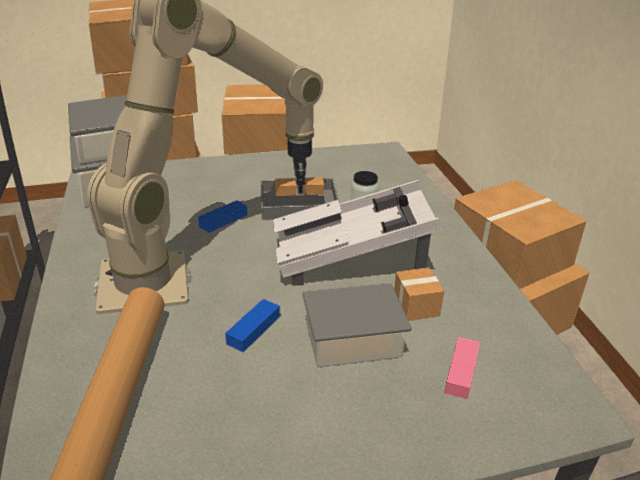

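The pack sits well inside the tray: its sides are about centred between the walls (columns 90 and 585), and its near end is clear of the near wall. Lowering, then creeping to contact.

Call:
{"name": "move_arm", "arguments": {"claw": [0.3,0.3,0.3,0.3,0.3,0.3,0.3,0.3], "dp": [[0,0,0.04],[0,0,0.04],[0,0,0.04],[0,0,0.03],[0,0,0.02],[0,0,0.015],[0,0,0.01],[0,0,0]], "turn": [[0,0,0],[0,0,0],[0,0,0],[0,0,0],[0,0,0],[0,0,0],[0,0,0],[0,0,0]]}}

```text
clock: 17.27
position: [0.4879, 0.3196, 0.0121]
ee_rot: [0.751, 0.66, 0.001, 0.0]
ft_force: [0.8, 0.7, -2.9]
grip_width: 0.582
```

Call:
{"name": "move_arm", "arguments": {"claw": [0.3,0.3,0.3,0.3], "dp": [[0,0,0.005],[0,0,0.004],[0,0,0],[0,0,0]], "turn": [[0,0,0],[0,0,0],[0,0,0],[0,0,0]]}}

```text
clock: 17.6
position: [0.4881, 0.3197, 0.0109]
ee_rot: [0.751, 0.66, 0.001, 0.0]
ft_force: [0.5, 0.5, -2.4]
grip_width: 0.573
```

Call:
{"name": "move_arm", "arguments": {"claw": [0.3,0.3,0.3,0.3], "dp": [[0,0,0.005],[0,0,0.005],[0,0,0],[0,0,0]], "turn": [[0,0,0],[0,0,0],[0,0,0],[0,0,0]]}}

```text
clock: 17.93
position: [0.488, 0.3196, 0.0087]
ee_rot: [0.751, 0.66, 0.001, 0.0]
ft_force: [0.1, -0.7, -3.1]
grip_width: 0.575
```

Call:
{"name": "move_arm", "arguments": {"claw": [0.3,0.3,0.3], "dp": [[0,0,0.005],[0,0,0],[0,0,0]], "turn": [[0,0,0],[0,0,0],[0,0,0]]}}

```text
clock: 18.18
position: [0.4882, 0.3198, 0.0079]
ee_rot: [0.751, 0.66, 0.001, 0.0]
ft_force: [-0.3, -0.1, -1.1]
grip_width: 0.573
```

Call:
{"name": "move_arm", "arguments": {"claw": [0.3,0.3,0.3,0.3], "dp": [[0,0,0.003],[0,0,0],[0,0,0],[0,0,0]], "turn": [[0,0,0],[0,0,0],[0,0,0],[0,0,0]]}}

```text
clock: 18.52
position: [0.4882, 0.3198, 0.0078]
ee_rot: [0.751, 0.66, 0.001, -0.0]
ft_force: [-1.8, -2.5, 5.7]
grip_width: 0.577
```

The pack is on the tray floor: the load has moved over, with about 8 N of contact at z 0.0078, where I expected it. Releasing.

Call:
{"name": "move_arm", "arguments": {"claw": [0.6,0.65,0.7,0.75,0.8,0.9,1,1], "dp": [[0,0,-0.001],[0,0,0],[0,0,0],[0,0,0],[0,0,0],[0,0,0],[0,0,0],[0,0,0]], "turn": [[0,0,0],[0,0,0],[0,0,0],[0,0,0],[0,0,0],[0,0,0],[0,0,0],[0,0,0]]}}

```text
clock: 19.18
position: [0.488, 0.3197, 0.0073]
ee_rot: [0.751, 0.66, 0.001, 0.0]
ft_force: [0.8, -0.3, 0.2]
grip_width: 1.001
```

Call:
{"name": "move_arm", "arguments": {"claw": [1,1,1,1,1,1,1,1], "dp": [[0,0,-0.01],[0,0,-0.02],[0,0,-0.04],[0,0,-0.08],[0,0,-0.12],[0,0,-0.15],[0,0,-0.15],[0,0,-0.15]], "turn": [[0,0,0],[0,0,0],[0,0,0],[0,0,0],[0,0,0],[0,0,0],[0,0,0],[0,0,0]]}}

```text
clock: 19.85
position: [0.4878, 0.3193, 0.1536]
ee_rot: [0.751, 0.66, 0.001, 0.0]
ft_force: [0.2, 1.1, 0.2]
grip_width: 1.0
```

Call:
{"name": "move_arm", "arguments": {"claw": [1,1,1,1,1,1], "dp": [[0,0,-0.15],[0,0,-0.15],[0,0,-0.1],[0,0,0],[0,0,0],[0,0,0]], "turn": [[0,0,0],[0,0,0],[0,0,0],[0,0,0],[0,0,0],[0,0,0]]}}

```text
clock: 20.35
position: [0.4874, 0.3192, 0.231]
ee_rot: [0.751, 0.66, 0.001, 0.0]
ft_force: [0.3, 0.1, -1.1]
grip_width: 1.001
```

Run:
```python
from h import *
T=tcp();print(T.round(4),manip.get_obs()['ft_force'])
np.save('w13.npy',T)
for n in('wrist','top','side'):
    im=cams.camera(n);cv2.imwrite(f'pics/{n[0]}13.png',im[:,:,::-1])
```

```text
[[ 1.286e-01  9.917e-01  1.000e-03  4.874e-01]
 [ 9.917e-01 -1.286e-01  9.000e-04  3.192e-01]
 [ 1.000e-03  9.000e-04 -1.000e+00  2.310e-01]
 [ 0.000e+00  0.000e+00  0.000e+00  1.000e+00]] [ 0.25002468  0.0583576  -1.07898033]
```

View pics/w13.png

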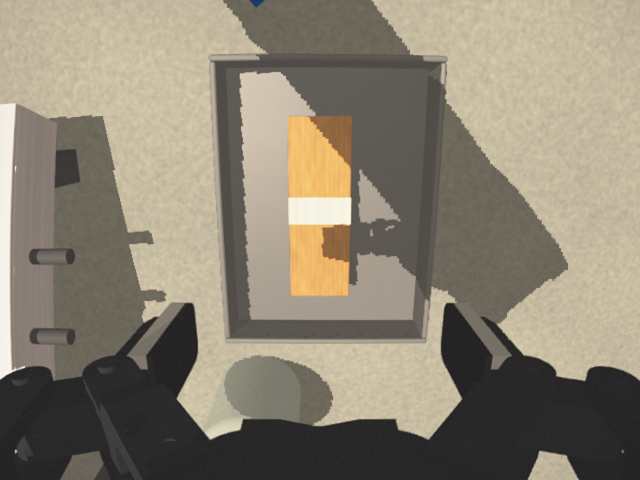

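View pics/t13.png

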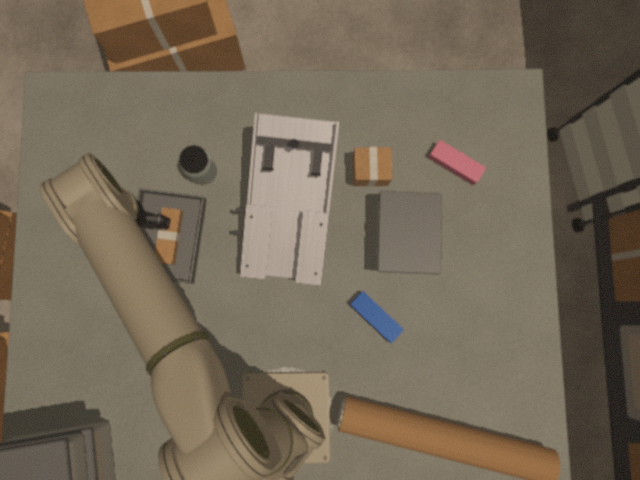

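View pics/s13.png

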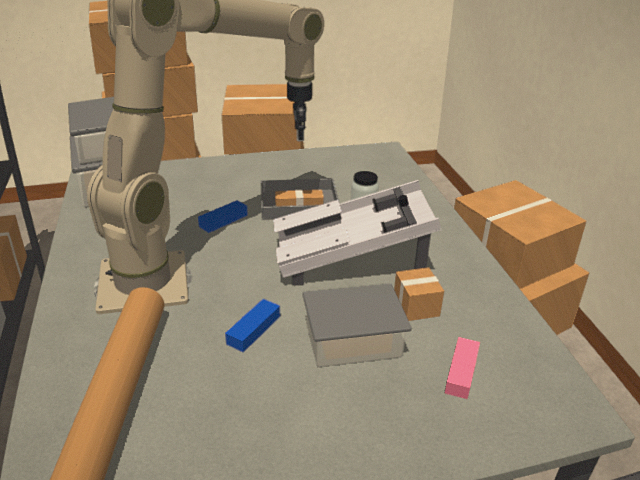

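The pack lies flat and clear of the tray's walls, with corners near (288,116) and (348,296) in the wrist picture. The tub, jar and other carton are where they were, and the arm is clear.

Run:
```python
from workcell import manip
print(manip.hand_in())
```

```text
the job is handed in; nothing more can be done
None
```

The carton is lying flat in the tray with the gripper clear, and I handed the job in at about 20.5 s on the robot's clock. `hand_in` gives no verdict, so I can't confirm a pass.

- **Push:** I straddled the jammed carton with the open jaws and pushed it up with the lower finger. It took about 8–13 N under the lips and 1–2 N once free. It turned about 2° leaving the shoe and squared itself again before the stop.
- **Press on the pads:** I crept onto both pads at roughly 3–5 mm/s and held at about 11 N for around a second. The close-up showed no gap at the left pad. The right pad was only checked in the coarser top view. The carton sat about 10 mm right of centre, still overlapping both pads.
- **Lift and placing:** I gripped it with 35–50 N, lifted it straight off the chute floor, turned it about 90° and lowered it until it touched with about 8 N, then let go.
- **Last checks:** The final pictures show the carton clear of the tray walls. The tub, jar and other carton look unmoved.
- **Disagreements:** The top and wrist cameras put the tray's centre about 13 mm apart, so I aimed between them, well within the room available. While pushing there was also up to about 8 N of upward force on the finger, which I took to be friction; it changed when I raised the tool 3 mm.

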